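Press a bush home with the spring-return lever press

ROBOT

A 6-joint arm with a two-finger parallel gripper is mounted at the origin on a cart in front of the work surface, level with it; the furniture and walls round the work are solid. World frame = base frame: x ahead of the robot, y to its left, z up, the work surface at z = 0. Lengths are in mm, angles in rad, forces in N, time in s.
With the tool pointing down it reaches from about 325 to 1000 mm from the base axis. Payload 5.1 kg.
Tool frame: the origin (TCP) lies between the finger pads; the fingertips stand 22 mm ahead of it and the grasp point (between the pads) lies 3 mm ahead of it; z points along the fingers, y is the direction in which the jaws open and shut (so a half turn about z gives the same grasp; the last joint's range is limited). The gripper opens to 85 mm and grips with 20 to 120 N. Pads are 22 mm wide; open, the fingers measure 114 mm over their backs; the gripper's body (76 mm by 85 mm) begins 54 mm behind the grasp point. The pads swing forward as they close: fully open they stand 13 mm farther back than shut.
Start: joints at [1.192, 0.124, 1.65, -0, 1.367, -0.083], TCP at [189.5, 621.751, 253.322] pointing down, gripper open.
Joint ranges: [-2.61, 2.61], [-1.02, 2.33], [0.03, 2.71], [-1.35, 4.49], [0.32, 2.68], [-2.91, 2.91]. Speed limits (rad/s): [2.57, 2.57, 3.14, 3.14, 3.14, 3.14].

INTERFACE

Orientations are given as a 3x3 rotation matrix whose columns are the frame's x, y, z axes.
In Python, from cell import robot gives the robot as it stands.
- The arm moves only by the tool send_rows, never from a script. Its argument "commands" is a list that holds one entry, the list of rows, each a list of 5 numbers: the gripper's target within -1 to 1 (shut at 1, half-way at 0, fully open at -1), then the shift along the tool's x, y, z in cm, then the turn about the tool's z in rad. A call has 1 to 12 rows; each row shifts and turns the commanded pose from where the row before left it, along the tool's axes as they then stand; what a row does not reach is not made up. A row lasts 1/8 s, in which the tool goes at most 62.5 mm and 10.7 degrees, less where a joint would pass 70% of its speed; a pose out of reach is approached as far as the arm can. A call is refused whole if a number of a shift passes 6.25 or a number of a turn 0.188, either way. A call with a gripper value outside its range is refused whole. The fingers move at their own pace and stop on an object; "force" is the grip in N (left out, the last holds). Time passes only in rows, so rows that do not move let the fingers close. It gives the time, the measured TCP pose, the force and the opening at its end, in the units of the state.
- robot.state(): the state, without advancing time (a new reading comes with each control period).
- robot.read_camera(name): name is "side" or "top" or "wrist"; returns a dict with "img" (400x640x3 uint8, red, green, blue), "intrinsics" (3x3 intrinsics, pixels), "extrinsics" (4x4, takes a point from world to camera coordinates). Camera axes: x right, y up, looking along -z (the intrinsics and any distortion apply to the point x, -y, -z); pixel columns grow to the right and rows downward; lengths in mm; the calibration is good to about 2 mm. The wrist camera is an equidistant fisheye: a pixel r from the principal point sees the ray r / f radians off the axis. A picture is of the moment at which its call begins. There is no depth.
- robot.sign_off(): hands the job in, once; it reports no verdict.
The state is a dict: "t": time; "joint_pos": joint angles; "joint_velocities": joint speeds; "tau": joint torques, N m; "eef_pos": TCP position; "orientation": TCP orientation; "contact_force": force on the tool from outside, world axes, zero at the start; "moment": the same for the moment, N m; "opening": finger opening in mm.
Only numpy, scipy, OpenCV 4.12 (cv2) and the standard library are available. Lean on these libraries where they do the work, as an engineer would, in place of code of your own. Each camera call takes 0.05 s, during which the arm holds its last target. There are 200 camera calls.

TASK

The link arm has a flanged bush started in its hub. Lay the link flat on the bed of the small lever press with the hub pushed back against the vee stop under the ram, pull the sprung lever down until the bush is fully home with its flange against the hub, then ease the lever slowly all the way back up (do not let it fly back) and let go. Leave the link in the press and the other parts on the bench undisturbed.

Things in the scene. Friction and masses are not known exactly. Their poses are not given: they have to be found in the camera images.
- press: Lever press bolted to the bench: grey casting, foot 195 x 112 mm, head 216 mm high. Origin on the ram axis at bench height; z up, x from its front to its column, y to its left (looking along x). The ground steel bed is 25 mm high and ends 80 mm in front (-x) of the origin; the head overhangs to 42 mm in front, from 112 mm up. A spring cap is on the left, the lever on the right
- nest (a point): Point on the press bed straight below the ram, where the centre of the hub's underside belongs; axes as the press. A steel vee stop, 18 mm high, opens to -x and touches the hub all round when it is centred here. The ram face, 30 mm across, is 67 mm above the bed when the lever is up and comes down 25 mm per rad of lever
- lever_pivot (a point): Point on the lever's hinge axis (the press's y), level along y with the middle of the handle: 37 mm behind the nest (+x of the press), 115 mm to its right (-y), 165 mm above the bench. The lever bar itself swings 66 mm to the right of the nest. Axes as the press
- lever_grip (a point): Middle of the black revolving handle at the end of the steel lever bar, 150 mm from lever_pivot. The handle is a 25 mm thick, 77 mm long cylinder along the press's y that turns freely: pinch it from above with the fingers fore and aft (in the press's x). At rest the bar leans to the front, 80 degrees above level; the handle is pulled forward (-x) and down. The axes turn with the lever
- press_lever (a joint): Lever angle, rad: 0 = up at rest, grows as it is pulled forward and down, at most 1.22. A spring returns it to 0 (about 2 N at the handle at rest, 8 N at the bottom; pressing the bush adds about 8 N). The bush is home at about 1.16
- link: Loose cast aluminium link arm lying flat, 0.24 kg. Origin: centre of the underside of its hub (56 mm diameter, 34 mm high). The arm, 20 mm wide and high, runs from the hub along -x to a round small end (36 mm diameter, 24 mm high) 140 mm from the origin. Undersides level, z up. Grip it across the arm, about 100 mm from the hub's centre
- bush (a joint): How far the flanged bronze bush has gone into the hub, m: 0 = flange 12 mm above the hub's top face, 0.012 = fully home, flange on the face. The flange is 36 mm across, 4 mm thick. It takes about 50 N, so it needs the press
- stepped_plug: loose bystander: steel stepped plug gauge, 54 mm diameter, 108 mm high; origin under its centre
- insert_cup: loose bystander: turned cup full of cutting inserts, 82 mm diameter, 47 mm high; origin under its centre
- liner_ring: loose bystander: thin liner ring, 62 mm diameter, 46 mm high; origin under its centre

How it is judged:
By the outcome, as a careful person would: the job done as asked, in the order asked, and still so for the second after the job is handed in, with the robot touching nothing.
It also fails if it takes over 72 s, if anything falls off the work surface, if the arm or the gripper's body presses on something with over 40 N, if the wrist force passes 120 N, or if a joint passes its speed limit or range.

## Working session

There is one attempt and no reset: what is moved stays moved. The work goes in short steps, Python scripts to look and compute and a tool call to move; the robot and the scene stay as the last step left them, time stands still between calls to the robot, and variables do not carry over. Pictures are saved under pics/ and viewed, about 8 in all and at most 12, crops included, and the job is handed in when it is done.

Besides the shell and the picture viewer there is one more tool, called after "Request:" as name(argument=value, ...) on one line, values as JSON. send_rows: Moves the arm, as the interface text tells. Its arguments: {"type":"object","properties":{"commands":{"type":"array","items":{"type":"array","items":{"type":"array","items":{"type":"number"}}}},"force":{"type":"number"}},"required":["commands"]}

```bash
mkdir -p pics; python3 - <<'E'
from cell import robot
import cv2,numpy as np
for n in("side","top","wrist"):
    c=robot.read_camera(n);cv2.imwrite(f"pics/{n}0.png",c["img"][:,:,::-1])
    print(n,np.round(c["intrinsics"],1).tolist(),np.round(c["extrinsics"],3).tolist(),[k for k in c])
s=robot.state();print(s["eef_pos"],np.round(s["orientation"],3).tolist(),s["opening"],s["t"])
E
```

```text
side [[483.4, 0.0, 333.5], [0.0, 483.4, 192.1], [0.0, 0.0, 1.0]] [[1.0, 0.023, 0.009, -511.259], [-0.022, 0.628, 0.778, -135.304], [0.012, -0.778, 0.629, -1534.936], [0.0, 0.0, 0.0, 1.0]] ['img', 'intrinsics', 'extrinsics']
top [[360.9, 0.0, 316.4], [0.0, 360.9, 203.9], [0.0, 0.0, 1.0]] [[0.0, -1.0, 0.006, -1.445], [0.995, 0.001, 0.103, -543.416], [-0.103, 0.006, 0.995, -1168.743], [0.0, 0.0, 0.0, 1.0]] ['img', 'intrinsics', 'extrinsics']
wrist [[309.7, 0.0, 319.4], [0.0, 309.7, 199.3], [0.0, 0.0, 1.0]] [[0.29, 0.957, -0.001, -648.881], [-0.91, 0.276, -0.311, 41.875], [-0.297, 0.091, 0.95, -379.412], [0.0, 0.0, 0.0, 1.0]] ['img', 'intrinsics', 'extrinsics']
[189.32389601 621.34576462 252.33974181] [[-0.957, 0.291, -0.001], [0.291, 0.957, -0.002], [0.0, -0.002, -1.0]] 85.53951321410182 0.15
```

View pics/top0.png

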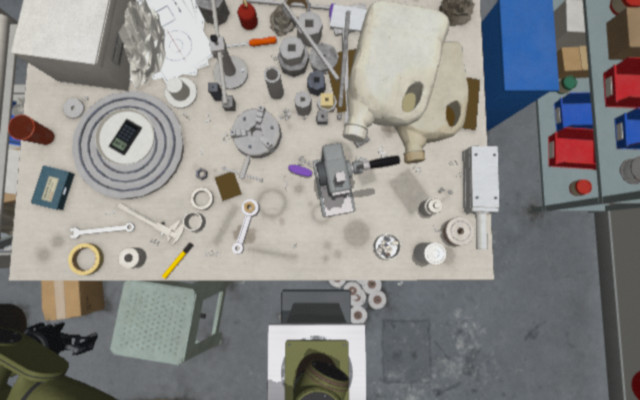

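View pics/side0.png

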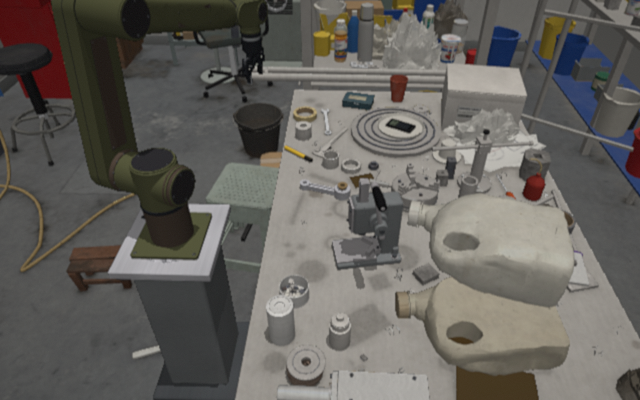

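The top view shows the link with its hub near (250,207) and its small end near (238,248). The press is near (337,180) with its handle to the right at (385,161). I'll enlarge both views.

```bash
python3 - <<'E'
import cv2,numpy as np
t=cv2.imread("pics/top0.png")[140:260,225:405];s=cv2.imread("pics/side0.png")[165:275,290:430]
a=cv2.resize(t,None,fx=4.4,fy=4.4,interpolation=cv2.INTER_CUBIC);cv2.imwrite("pics/topc.png",a)
b=cv2.resize(s,None,fx=5,fy=5,interpolation=cv2.INTER_CUBIC);cv2.imwrite("pics/sidec.png",b)
E
```

```text
(no output)
```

View pics/topc.png

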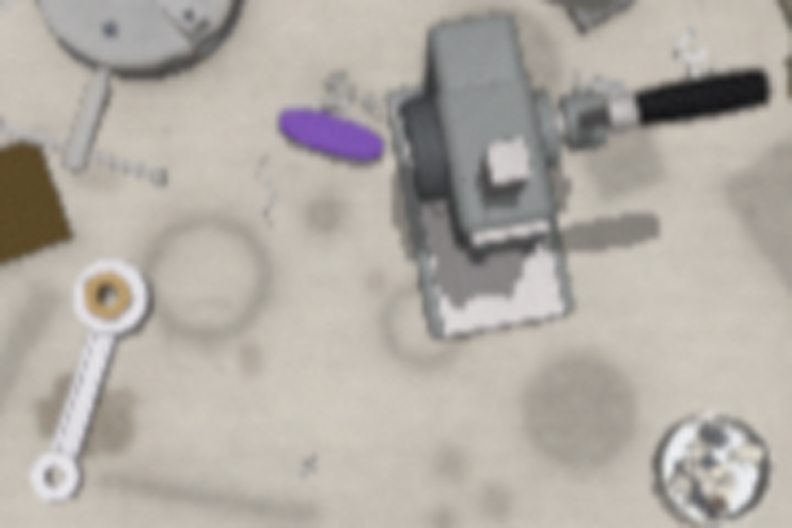

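View pics/sidec.png

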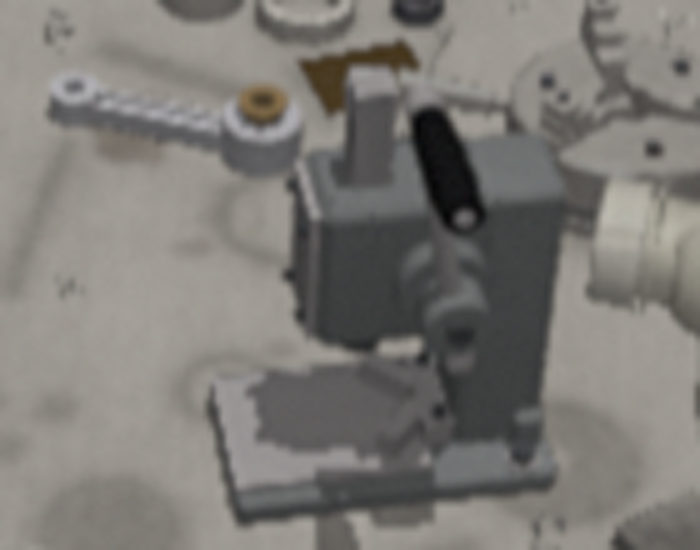

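Pixel readings (crop px): the flange centre is top (107,294) and side (262,101). The small end is top (54,475) and side (73,87). The handle ends are top (640,108)/(767,85) and side (427,112)/(463,216). The bed's front corners are top (437,338)/(572,312) and side (210,382)/(240,500).

```bash
cat > h.py <<'E'
import numpy as np,cv2
from scipy.optimize import least_squares
def proj(c,P):
    E=np.array(c["extrinsics"]);K=np.array(c["intrinsics"])
    p=np.atleast_2d(P)@E[:3,:3].T+E[:3,3]; p=p*[1,-1,-1]
    return (p@K.T)[:,:2]/p[:,2:]
def wproj(c,P):
    E=np.array(c["extrinsics"]);K=np.array(c["intrinsics"])
    p=np.atleast_2d(P)@E[:3,:3].T+E[:3,3]; p=p*[1,-1,-1]
    r=np.hypot(p[:,0],p[:,1]);th=np.arctan2(r,p[:,2])
    return np.c_[K[0,2]+K[0,0]*th*p[:,0]/r,K[1,2]+K[1,1]*th*p[:,1]/r]
def T(x,y,a,P):
    c,s=np.cos(a),np.sin(a);P=np.atleast_2d(P).astype(float)
    return np.c_[x+c*P[:,0]-s*P[:,1],y+s*P[:,0]+c*P[:,1],P[:,2]]
E
python3 - <<'E'
from cell import robot
from h import *
ct,cs=robot.read_camera("top"),robot.read_camera("side")
t=lambda u,v:np.array([225+(u+.5)/4.4-.5,140+(v+.5)/4.4-.5]); s=lambda u,v:np.array([290+(u+.5)/5-.5,165+(v+.5)/5-.5])
def tri(a,b):
    r=least_squares(lambda p:np.r_[(proj(ct,p)-a).ravel(),(proj(cs,p)-b).ravel()],[500,0,50]);return np.round(r.x,1),np.round(r.fun,1)
D=dict(flange=(t(107,294),s(262,101)),small=(t(54,475),s(73,87)),hR=(t(767,85),s(463,216)),hL=(t(640,108),s(427,112)),cL=(t(437,338),s(210,382)),cR=(t(572,312),s(240,500)))
for k,v in D.items(): print(k,*tri(*v))
def f(q):
    x,y,a,w=q
    M=T(x,y,a,[[11,-153.5,312.7],[11,-76.5,312.7],[-80,w,25],[-80,-w,25]])
    return np.r_[np.ravel(proj(ct,M)-[D[k][0] for k in("hR","hL","cL","cR")]),np.ravel(proj(cs,M)-[D[k][1] for k in("hR","hL","cL","cR")])]
r=least_squares(f,[600,0,0,50],x_scale=[100,100,1,50]);print("press",r.x.round(3),r.fun.round(1).tolist())
def g(q):
    M=T(*q,[[0,0,50],[-140,0,24]])
    return np.r_[np.ravel(proj(ct,M)-[D[k][0] for k in("flange","small")]),np.ravel(proj(cs,M)-[D[k][1] for k in("flange","small")])]
r=least_squares(g,[600,200,0],x_scale=[100,100,1]);print("link",r.x.round(3),r.fun.round(1).tolist())
E
```

```text
flange [534.3 219.3  44.2] [-0.  -0.3 -0.3  0. ]
small [400.2 260.5  21. ] [-0.  -0.2 -0.2  0. ]
hR [ 630.5 -210.5  313. ] [-0.  -0.3 -0.3  0. ]
hL [ 616.  -135.7  317.4] [-0.  -0.3 -0.3  0.1]
cL [504.6 -26.2  14.2] [-0.  -0.5 -0.5  0. ]
cR [ 524.6 -128.5   19.2] [-0.1 -0.7 -0.6  0.1]
press [ 5.91461e+02 -6.29430e+01  1.94000e-01  5.12350e+01] [0.3, -0.8, -0.2, -0.3, 0.6, -0.3, 0.2, -0.3, 0.3, 0.4, -0.0, 1.6, -1.0, -2.0, -1.2, -1.3]
link [ 5.33878e+02  2.16669e+02 -3.07000e-01] [0.5, -0.3, 0.2, -0.2, -0.4, -0.8, -0.2, -0.4]
```

Request:
send_rows(commands=[[[-1, -3.47, -2.86, 0.7, 0.001], [-1, -3.47, -2.86, 0.7, 0.001], [-1, -3.47, -2.86, 0.7, 0.001], [-1, -3.47, -2.86, 0.7, 0.001], [-1, -3.47, -2.86, 0.7, 0.001], [-1, -3.47, -2.86, 0.7, 0.001], [-1, -3.47, -2.86, 0.7, 0.001], [-1, -3.47, -2.86, 0.7, 0.001], [-1, -3.47, -2.86, 0.7, 0.001], [-1, -3.47, -2.86, 0.7, 0.001], [-1, 0, 0, 0, 0], [-1, 0, 0, 0, 0]]], force=60)

```text
t: 1.75
eef_pos: [436.2, 246.1, 183.4]
orientation: [[-0.953, 0.301, -0.0], [0.301, 0.953, 0.0], [0.0, 0.0, -1.0]]
contact_force: [0.1, 0.6, -0.3]
opening: 85.2
```

```bash
python3 - <<'E'
from cell import robot
from h import *
c=robot.read_camera("wrist");im=c["img"][:,:,::-1].copy();np.save("w1.npy",[c],allow_pickle=True)
E=np.array(c["extrinsics"]);print("cam",-E[:3,:3].T@E[:3,3])
for P,col in(([[0,0,50],[0,0,34],[-140,0,24],[-100,0,20]],(0,0,255)),):
    for u in wproj(c,T(534,217,-.307,P)): print(u);cv2.drawMarker(im,tuple(int(x) for x in u),col,0,8)
for u in wproj(c,T(591.5,-63,.194,[[-80,51,25],[-80,-51,25],[0,0,25]])): print(u);cv2.drawMarker(im,tuple(int(x) for x in u),(255,0,255),0,8)
cv2.imwrite("pics/w1.png",cv2.resize(im,None,fx=1.25,fy=1.25,interpolation=cv2.INTER_CUBIC))
E
```

```text
cam [360.8275375  269.4479319  304.09005323]
[321.17779124 293.04672393]
[321.08714046 284.20430331]
[321.60868927 146.34861854]
[321.421786   187.35852314]
[132.05768043 298.08792524]
[ 95.01281816 317.08017562]
[148.07491481 349.41590595]
```

View pics/w1.png

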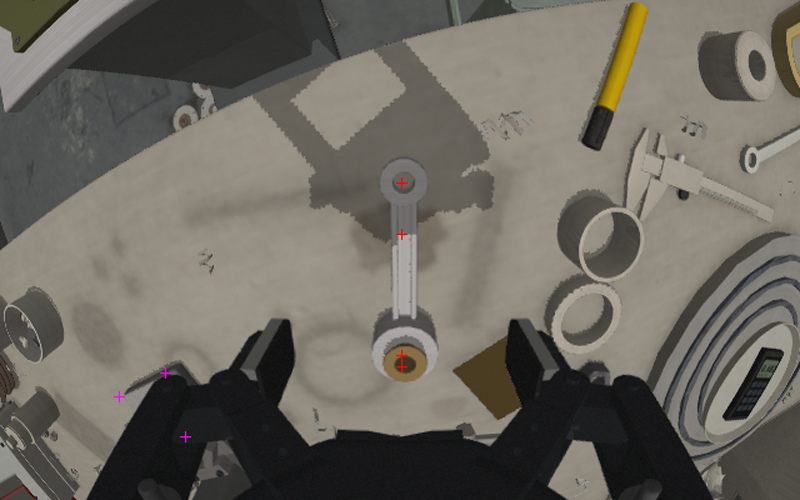

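The prediction matches to about 2 mm: the flange is at (405,363) and the small end at (403,182). Next I descend and grip.

Request:
send_rows(commands=[[[-1, -0.17, 0.25, 3.0, 0], [-1, 0, 0, 4.0, 0], [-1, 0, 0, 4.0, 0], [-1, 0, 0, 3.0, 0], [-1, 0, 0, 1.7, 0], [-1, 0, 0, 0, 0], [-1, 0, 0, 0, 0]]])

```text
t: 2.68
eef_pos: [439.7, 248.6, 27.7]
orientation: [[-0.954, 0.301, 0.002], [0.301, 0.954, 0.001], [-0.002, 0.002, -1.0]]
contact_force: [0.8, 1.0, -1.1]
opening: 85.4
```

Request:
send_rows(commands=[[[0.3, 0, 0, 0, 0], [0.6, 0, 0, 0, 0], [1, 0, 0, 0, 0], [1, 0, 0, 0, 0], [1, 0, 0, 0, 0], [1, 0, 0, 0, 0], [1, 0, 0, 0, 0]]], force=80)

```text
t: 3.55
eef_pos: [439.2, 248.0, 27.0]
orientation: [[-0.954, 0.301, 0.001], [0.301, 0.954, 0.0], [-0.001, 0.001, -1.0]]
contact_force: [-1.0, -1.6, 5.9]
opening: 18.2
```

Request:
send_rows(commands=[[[1, 0, 0, -1.5, 0], [1, 0, 0, -2.0, 0], [1, 0, 0, -2.5, 0], [1, -0.5, -1.5, 0, 0], [1, -0.8, -4, 0, 0], [1, -0.8, -5, 0, 0], [1, -0.8, -5, 0, 0], [1, -0.8, -5, 0, 0], [1, -0.8, -5, 0, 0], [1, -0.8, -4.2, 0, 0], [1, -0.5, -3, 0, 0], [1, -0.5, -2, 0, 0]]])

```text
t: 5.05
eef_pos: [392.2, -103.6, 84.7]
orientation: [[-0.953, 0.303, -0.003], [0.303, 0.953, 0.001], [0.003, -0.0, -1.0]]
contact_force: [0.1, -0.6, -2.6]
opening: 18.2
```

Request:
send_rows(commands=[[[1, 0, 0, 0, -0.07], [1, 0, 0, 0, -0.12], [1, 0, 0, 0, -0.12], [1, 0, 0, 0, -0.12], [1, 0, 0, 0, -0.071], [1, 0, 0, 0, 0], [1, 0, 0, 0, 0]]])

```text
t: 5.92
eef_pos: [393.5, -102.2, 85.5]
orientation: [[-0.981, -0.193, -0.002], [-0.193, 0.981, 0.0], [0.001, 0.001, -1.0]]
contact_force: [0.5, -0.7, -2.7]
opening: 17.9
```

```bash
python3 - <<'E'
from cell import robot
from h import *
s=robot.state();p,R=s["eef_pos"],s["orientation"];print(p,np.arctan2(-R[1,0],-R[0,0]),s["joint_pos"])
c=robot.read_camera("wrist");im=c["img"][:,:,::-1].copy()
for u in wproj(c,T(591.5,-63,.194,[[-80,51,25],[-80,-51,25],[-42,0,112],[-50,0,25]])): print(u);cv2.drawMarker(im,tuple(int(x) for x in u),(255,0,255),0,8)
cv2.imwrite("pics/w2.png",cv2.resize(im[150:],None,fx=1.25,fy=1.25,interpolation=cv2.INTER_CUBIC))
E
```

```text
[ 393.45826672 -102.18239094   85.49358012] 0.19380879553239944 [-3.86162079e-01 -2.71431780e-01  2.32092781e+00 -2.98927008e-04
  1.09363588e+00 -2.15062927e+00]
[380.63291567 358.79617511]
[259.92460853 358.92368389]
[320.54222023 471.71969407]
[320.23519988 382.0144784 ]
```

View pics/w2.png

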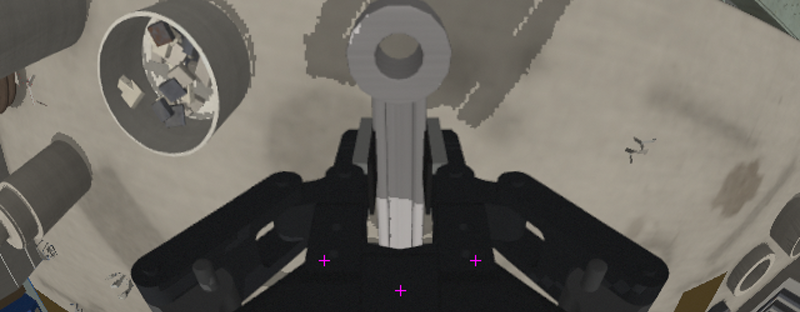

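The held link lies along the tool axis, but the gripper hides the press from the wrist camera. I'll lower the link and advance partway, then check with the top and side cameras.

Request:
send_rows(commands=[[[1, 0, 0, 1.0, 0], [1, 0, 0, 1.0, 0], [1, 0, 0, 0.5, 0], [1, -1, 0, 0, 0], [1, -1.5, 0, 0, 0], [1, -1.5, 0, 0, 0], [1, -1, 0, 0, 0], [1, 0, 0, 0, 0], [1, 0, 0, 0, 0]]])

```text
t: 7.1
eef_pos: [443.1, -92.3, 61.1]
orientation: [[-0.981, -0.194, -0.001], [-0.194, 0.981, 0.0], [0.001, 0.0, -1.0]]
contact_force: [-0.7, 0.0, -2.7]
opening: 18.2
```

```bash
python3 - <<'E'
from cell import robot
from h import *
s=robot.state();p,R=s["eef_pos"],s["orientation"];print(p)
t=robot.read_camera("top");i=robot.read_camera("side")
a=cv2.resize(t["img"][150:270,270:400,::-1],None,fx=4,fy=4,interpolation=cv2.INTER_CUBIC)
b=cv2.resize(i["img"][165:285,310:430-20,::-1],None,fx=4,fy=4,interpolation=cv2.INTER_CUBIC)
cv2.imwrite("pics/c3.png",np.hstack([a[:, :400],b[:,:400]]) if 0 else np.hstack([cv2.resize(a,(420,388)),cv2.resize(b,(323,388))]))
E
```

```text
[443.12062821 -92.27764355  61.12011624]
```

View pics/c3.png

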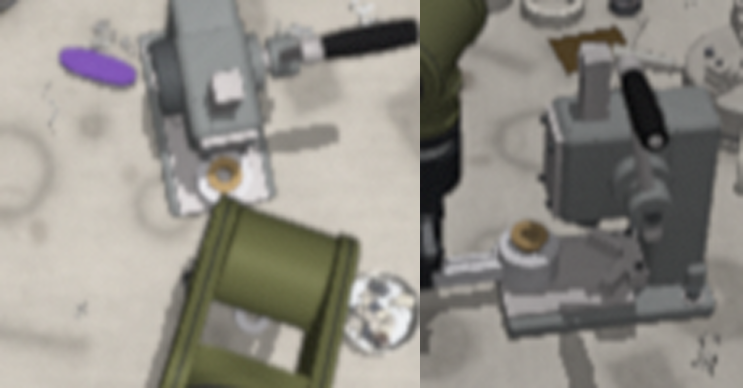

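```bash
python3 - <<'E'
from cell import robot
from h import *
t=robot.read_camera("top");i=robot.read_camera("side")
A=np.array([[225,176],[172,213],[270,197]])*130/420+[270,150]; B=np.array([[529-420,236],[505-420,305],[515-420,334]])*120/388+[310,165]
P=np.r_[[[541.2,-72.9,84]],T(591.5,-63,.194,[[-80,51,25],[-80,-51,25]])]
print(A-proj(t,P));print(B-proj(i,P))
r=least_squares(lambda p:np.r_[(proj(t,p)-A[0]).ravel(),(proj(i,p)-B[0]).ravel()],[541,-73,84]);print(r.x)
# refine press by gradient edges view: rectified bed plane crop from first pic
im=cv2.imread("pics/top0.png")
g=[[-95,70,25],[-95,-70,25],[-40,-70,25],[-40,70,25]]
src=proj(t,T(591.5,-63,.194,g)).astype(np.float32)
H=cv2.getPerspectiveTransform(src,np.float32([[0,55],[140,55],[140,0],[0,0]]))
w=cv2.warpPerspective(im,H,(140,55));cv2.imwrite("pics/rect.png",cv2.resize(w,None,fx=5,fy=5))
E
```

```text
[[ 0.43132959  1.68015836]
 [-1.38637415 -0.15617049]
 [-1.18363452  0.79137706]]
[[ 0.42378601  2.39676603]
 [ 5.63918722 20.30628626]
 [ 2.96520847  5.02044529]]
[539.93425437 -74.59357043  75.41263746]
```

View pics/rect.png

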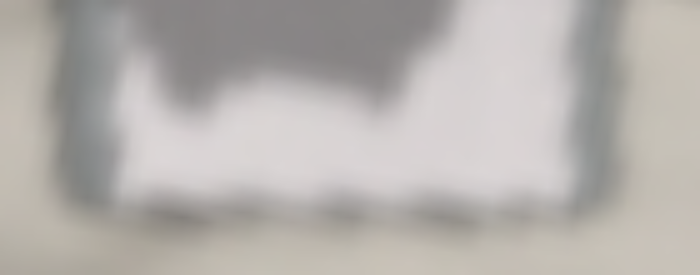

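The press pose checks out to about 1 mm. The hub is about 2 mm to the right of the axis, so I shift left and lower.

Request:
send_rows(commands=[[[1, 0, 0.15, 0.2, 0], [1, -0.8, 0, 0.2, 0], [1, -0.8, 0, 0.1, 0], [1, 0, 0, 0, 0], [1, 0, 0, 0, 0]]])

```text
t: 7.92
eef_pos: [458.8, -87.7, 56.2]
orientation: [[-0.981, -0.194, -0.0], [-0.194, 0.981, 0.0], [0.0, 0.0, -1.0]]
contact_force: [0.6, 0.4, -3.0]
opening: 17.5
```

Request:
send_rows(commands=[[[1, 0, 0, 0.1, 0], [1, 0, 0, 0, 0], [1, 0, 0, 0, 0]]])

```text
t: 8.3
eef_pos: [458.7, -87.8, 55.3]
orientation: [[-0.981, -0.194, 0.0], [-0.194, 0.981, -0.0], [-0.0, -0.0, -1.0]]
contact_force: [-0.2, 0.3, -3.1]
opening: 18.0
```

Request:
send_rows(commands=[[[1, 0, 0, 0.1, 0], [1, 0, 0, 0, 0], [1, 0, 0, 0, 0]]])

```text
t: 8.68
eef_pos: [458.8, -87.8, 54.3]
orientation: [[-0.981, -0.194, -0.0], [-0.194, 0.981, -0.0], [0.0, -0.0, -1.0]]
contact_force: [0.1, -0.5, -2.3]
opening: 18.3
```

Request:
send_rows(commands=[[[1, 0, 0, 0.1, 0], [1, 0, 0, 0, 0], [1, 0, 0, 0, 0]]])

```text
t: 9.05
eef_pos: [458.8, -87.8, 53.3]
orientation: [[-0.981, -0.194, -0.0], [-0.194, 0.981, 0.0], [0.0, 0.0, -1.0]]
contact_force: [-1.0, -0.5, -3.0]
opening: 18.0
```

Request:
send_rows(commands=[[[1, 0, 0, 0.05, 0], [1, 0, 0, 0, 0], [1, 0, 0, 0, 0]]])

```text
t: 9.43
eef_pos: [458.8, -87.8, 52.8]
orientation: [[-0.981, -0.194, 0.0], [-0.194, 0.981, 0.0], [-0.0, 0.0, -1.0]]
contact_force: [0.7, 0.2, -2.4]
opening: 18.1
```

Request:
send_rows(commands=[[[1, -0.8, 0, 0, 0], [1, -1.0, 0, 0, 0], [1, -0.8, 0, 0, 0], [1, 0, 0, 0, 0], [1, 0, 0, 0.1, 0], [1, 0, 0, 0, 0], [1, 0, 0, 0, 0]]])

```text
t: 10.3
eef_pos: [484.5, -82.8, 52.0]
orientation: [[-0.981, -0.194, 0.001], [-0.194, 0.981, -0.0], [-0.001, -0.0, -1.0]]
contact_force: [0.3, 0.9, -1.7]
opening: 17.9
```

Request:
send_rows(commands=[[[1, -0.3, 0, 0, 0], [1, 0, 0, 0, 0], [1, 0, 0, 0.05, 0], [1, 0, 0, 0, 0], [1, 0, 0, 0, 0]]])

```text
t: 10.92
eef_pos: [487.4, -82.3, 51.9]
orientation: [[-0.981, -0.194, -0.0], [-0.194, 0.981, -0.0], [0.0, -0.0, -1.0]]
contact_force: [-3.7, -0.7, 4.6]
opening: 17.6
```

Request:
send_rows(commands=[[[1, -0.2, 0, 0, 0], [1, 0, 0, 0, 0], [1, 0, 0, 0, 0]]])

```text
t: 11.3
eef_pos: [488.8, -82.0, 51.9]
orientation: [[-0.981, -0.194, -0.002], [-0.194, 0.981, -0.0], [0.002, -0.0, -1.0]]
contact_force: [-7.4, -1.0, 7.1]
opening: 17.8
```

Request:
send_rows(commands=[[[1, -0.2, 0, 0, 0], [1, 0, 0, 0, 0], [1, 0, 0, 0, 0]]])

```text
t: 11.68
eef_pos: [490.8, -81.7, 51.9]
orientation: [[-0.981, -0.194, -0.002], [-0.194, 0.981, -0.001], [0.002, -0.0, -1.0]]
contact_force: [-6.5, -1.4, 7.4]
opening: 18.0
```

Request:
send_rows(commands=[[[1, -0.15, 0, 0, 0], [1, 0, 0, 0, 0], [1, 0, 0, 0, 0]]])

```text
t: 12.05
eef_pos: [492.2, -81.5, 51.9]
orientation: [[-0.981, -0.194, -0.002], [-0.194, 0.981, -0.001], [0.002, -0.0, -1.0]]
contact_force: [-6.1, -1.3, 7.5]
opening: 17.9
```

Request:
send_rows(commands=[[[1, -0.1, 0, 0, 0], [1, 0, 0, 0, 0], [1, 0, 0, 0, 0]]])

```text
t: 12.42
eef_pos: [493.1, -81.3, 51.9]
orientation: [[-0.981, -0.194, -0.002], [-0.194, 0.981, -0.001], [0.002, -0.0, -1.0]]
contact_force: [-6.3, -1.0, 8.1]
opening: 18.1
```

Request:
send_rows(commands=[[[1, -0.1, 0, 0, 0], [1, 0, 0, 0, 0], [1, 0, 0, 0, 0]]])

```text
t: 12.8
eef_pos: [494.0, -81.1, 51.9]
orientation: [[-0.981, -0.194, -0.002], [-0.194, 0.981, -0.001], [0.002, -0.0, -1.0]]
contact_force: [-5.4, -1.3, 9.0]
opening: 17.8
```

Request:
send_rows(commands=[[[1, -0.1, 0, 0, 0], [1, 0, 0, 0, 0], [1, 0, 0, 0, 0]]])

```text
t: 13.18
eef_pos: [494.6, -81.0, 51.9]
orientation: [[-0.981, -0.194, -0.003], [-0.194, 0.981, -0.001], [0.004, -0.0, -1.0]]
contact_force: [-7.4, -1.4, 9.3]
opening: 17.8
```

Request:
send_rows(commands=[[[1, -0.1, 0, 0, 0], [1, 0, 0, 0, 0], [1, 0, 0, 0, 0]]])

```text
t: 13.55
eef_pos: [494.6, -81.0, 51.9]
orientation: [[-0.981, -0.195, -0.006], [-0.195, 0.981, -0.001], [0.006, 0.0, -1.0]]
contact_force: [-12.9, -3.1, 12.4]
opening: 17.6
```

Request:
send_rows(commands=[[[1, -0.1, 0, 0, 0], [1, 0, 0, 0, 0], [1, 0, 0, 0, 0]]])

```text
t: 13.92
eef_pos: [494.7, -81.0, 51.9]
orientation: [[-0.981, -0.195, -0.009], [-0.195, 0.981, -0.001], [0.009, 0.0, -1.0]]
contact_force: [-17.7, -3.8, 16.9]
opening: 18.0
```

Request:
send_rows(commands=[[[1, -0.1, 0, 0, 0], [1, 0, 0, 0, 0], [1, 0, 0, 0, 0]]])

```text
t: 14.3
eef_pos: [494.8, -81.0, 51.9]
orientation: [[-0.981, -0.195, -0.011], [-0.195, 0.981, -0.002], [0.012, 0.001, -1.0]]
contact_force: [-21.0, -4.9, 20.5]
opening: 17.9
```

The link is firmly seated: motion has stopped and the reaction runs along the press's -x axis. I relax the push, release and lift.

Request:
send_rows(commands=[[[1, 0.15, 0, 0, 0], [1, 0.12, 0, -0.1, 0], [1, 0, 0, 0, 0], [0.6, 0, 0, 0, 0], [0.2, 0, 0, 0, 0], [-0.2, 0, 0, 0, 0], [-0.2, 0, 0, 0, 0], [-0.2, 0, 0, 0, 0]]])

```text
t: 15.3
eef_pos: [496.1, -80.4, 52.4]
orientation: [[-0.981, -0.194, 0.0], [-0.194, 0.981, -0.0], [-0.0, -0.0, -1.0]]
contact_force: [-0.0, 0.4, 0.2]
opening: 51.1
```

Request:
send_rows(commands=[[[-0.2, 0, 0, -1, 0], [-0.2, 0, 0, -3, 0], [-0.2, 1.5, 0, -4, 0], [-0.2, 2, 0, -5, 0], [-0.2, 3, 0, -5, 0], [-0.2, 3, 0, -5, 0], [-0.2, 3, 0, -5, 0], [-0.2, 0, 0, -5, 0], [-0.2, 0, 0, 0, 0], [-0.2, 0, 0, 0, 0]]])

```text
t: 16.55
eef_pos: [373.1, -104.6, 382.3]
orientation: [[-0.981, -0.194, 0.0], [-0.194, 0.981, -0.0], [-0.0, -0.0, -1.0]]
contact_force: [0.1, -1.1, 0.3]
opening: 51.1
```

```bash
python3 - <<'E'
from cell import robot
from h import *
print(robot.state()["joint_pos"].round(2))
t=robot.read_camera("top");i=robot.read_camera("side");w=robot.read_camera("wrist")
cv2.imwrite("pics/wr4.png",w["img"][:,:,::-1])
Q=T(591,-63,.194,[[11,-115,312.7],[0,0,75],[-140,0,49],[-80,0,25]])
print(proj(t,Q).round(1).tolist(),proj(i,Q).round(1).tolist(),wproj(w,Q).round(0).tolist())
a=cv2.resize(t["img"][150:250,290:400,::-1],(429,390),interpolation=cv2.INTER_CUBIC)
b=cv2.resize(i["img"][175:275,320:415,::-1],(370,390),interpolation=cv2.INTER_CUBIC)
cv2.imwrite("pics/c4.png",np.hstack([a,b]))
E
```

```text
[-0.41 -0.53  2.   -0.    1.68 -2.18]
[[384.6, 161.2], [335.8, 187.6], [343.9, 230.9], [339.7, 213.3]] [[378.5, 198.2], [360.1, 235.8], [313.4, 247.5], [333.3, 250.8]] [[215.0, 412.0], [318.0, 292.0], [318.0, 208.0], [318.0, 236.0]]
```

View pics/c4.png

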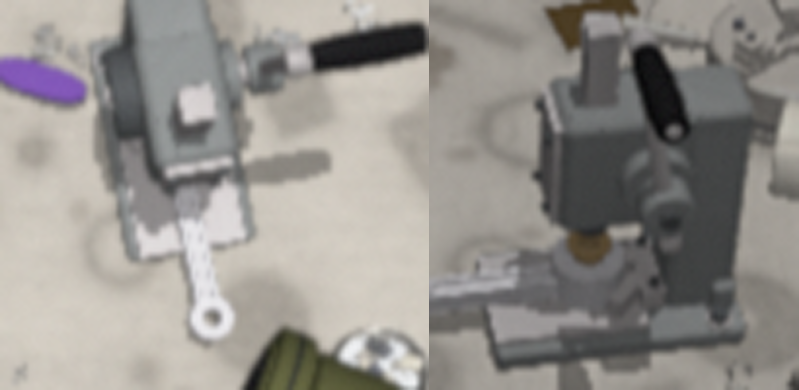

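The link is seated: the hub is in the vee, the bush is under the ram, and the small end at (344,232) is within 3 mm of the prediction. Next I turn the tool 90° and go above the handle.

Request:
send_rows(commands=[[[-0.6, 0, 0, 0, 0.17], [-0.6, 0, 0, 0, 0.175], [-0.6, 0, 0, 0, 0.175], [-0.6, 0, 0, 0, 0.175], [-0.6, 0, 0, 0, 0.175], [-0.6, 0, 0, 0, 0.175], [-0.6, 0, 0, 0, 0.175], [-0.6, 0, 0, 0, 0.175], [-0.6, 0, 0, 0, 0.176], [-0.6, 0, 0, 0, 0]]])

```text
t: 17.95
eef_pos: [373.1, -104.6, 381.0]
orientation: [[-0.196, 0.981, -0.002], [0.981, 0.196, 0.001], [0.001, -0.002, -1.0]]
contact_force: [-0.8, -0.2, -0.2]
opening: 68.5
```

Request:
send_rows(commands=[[[-0.6, -2, 3, -1, 0], [-0.6, -2.65, 4, 0, 0], [-0.6, -2, 4, 0, 0], [-0.6, -2, 4, 0, 0], [-0.6, -2, 4, 0, 0], [-0.6, -1, 4.3, 0, 0], [-0.6, 0, 0, 0, 0], [-0.6, 0, 0, 0, 0]]])

```text
t: 18.95
eef_pos: [624.0, -173.7, 391.4]
orientation: [[-0.195, 0.981, -0.002], [0.981, 0.195, 0.001], [0.001, -0.002, -1.0]]
contact_force: [0.7, 0.2, -0.2]
opening: 68.1
```

```bash
python3 - <<'E'
from cell import robot
from h import *
w=robot.read_camera("wrist");im=w["img"][:,:,::-1].copy();print(robot.state()["eef_pos"])
for u in wproj(w,T(591,-63,.194,[[11,-153.5,312.7],[11,-76.5,312.7],[11,-115,312.7]])): print(u);cv2.drawMarker(im,tuple(int(x) for x in u),(255,0,255),0,8)
cv2.imwrite("pics/w5.png",cv2.resize(im,None,fx=1.25,fy=1.25,interpolation=cv2.INTER_CUBIC))
E
```

```text
[ 623.73538263 -173.73281865  392.17289824]
[318.41546791 266.53115655]
[318.74380906 163.63781338]
[318.56144637 218.41867914]
```

View pics/w5.png

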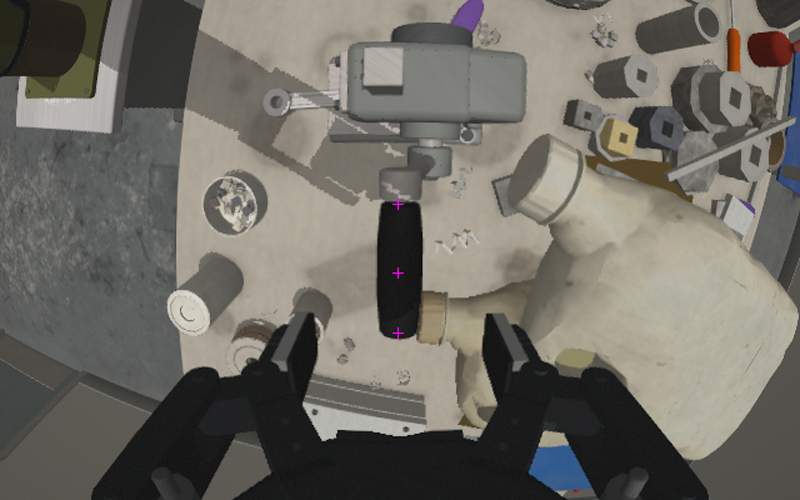

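The handle sits right on the prediction: its ends are at (398,204) and (398,333). I want the height of the jug cap next to it, at top (413,153) and wrist (347,254).

```bash
python3 - <<'E'
from cell import robot
from h import *
w=robot.read_camera("wrist");t=robot.read_camera("top")
for a,b in(((413,155),(347,254)),((352,131),(430,143))):
    r=least_squares(lambda p:np.r_[(proj(t,p)-a).ravel(),(wproj(w,p)-b).ravel()],[650,-200,100]);print(r.x,r.fun)
E
```

```text
[ 694.00028249 -308.08065807   94.38351856] [ 0.04857568 -0.28054374 -0.12585118 -0.06059472]
[ 774.88142743 -117.31984056   87.33783499] [ 0.60606963 -0.48625263 -0.15047153 -0.32056138]
```

Request:
send_rows(commands=[[[-0.6, 0, 0.03, 2, 0], [-0.6, 0, 0, 3, 0], [-0.6, 0, 0, 2, 0], [-0.6, 0, 0, 0.5, 0], [-0.6, 0, 0, 0, 0], [-0.2, 0, 0, 0, 0], [0.1, 0, 0, 0, 0], [0.3, 0, 0, 0, 0], [0.5, 0, 0, 0, 0], [1, 0, 0, 0, 0], [1, 0, 0, 0, 0], [1, 0, 0, 0, 0]]], force=60)

```text
t: 20.6
eef_pos: [623.8, -174.2, 317.9]
orientation: [[-0.193, 0.981, -0.002], [0.981, 0.193, -0.001], [-0.0, -0.002, -1.0]]
contact_force: [-5.7, -0.3, 2.6]
opening: 23.3
```

```bash
python3 - <<'E'
import numpy as np
th=np.r_[np.linspace(0,1.16,24),np.linspace(1.16,1.22,3)[1:]]
a=np.radians(80)-th;x=37-150*np.cos(a);z=165+150*np.sin(a)
for t,dx,dz in zip(th[1:],np.diff(x)/10,-np.diff(z)/10):print(round(t,3),round(dx,2),round(dz,2))
E
```

```text
0.05 -0.74 0.15
0.101 -0.73 0.19
0.151 -0.72 0.22
0.202 -0.71 0.26
0.252 -0.7 0.3
0.303 -0.68 0.33
0.353 -0.66 0.36
0.403 -0.64 0.4
0.454 -0.62 0.43
0.504 -0.6 0.46
0.555 -0.58 0.49
0.605 -0.55 0.52
0.656 -0.52 0.55
0.706 -0.5 0.57
0.757 -0.47 0.6
0.807 -0.44 0.62
0.857 -0.4 0.64
0.908 -0.37 0.66
0.958 -0.34 0.68
1.009 -0.3 0.69
1.059 -0.27 0.71
1.11 -0.23 0.72
1.16 -0.2 0.73
1.19 -0.1 0.44
1.22 -0.09 0.44
```

Request:
send_rows(commands=[[[1, 0, -0.74, 0.15, 0], [1, 0, -0.73, 0.19, 0], [1, 0, -0.72, 0.22, 0], [1, 0, -0.71, 0.26, 0], [1, 0, -0.7, 0.3, 0], [1, 0, -0.68, 0.33, 0], [1, 0, 0, 0, 0], [1, 0, 0, 0, 0]]])

```text
t: 21.6
eef_pos: [582.3, -181.9, 303.7]
orientation: [[-0.194, 0.981, 0.001], [0.981, 0.194, 0.0], [0.0, 0.001, -1.0]]
contact_force: [-0.4, 1.8, 6.0]
opening: 22.6
```

Request:
send_rows(commands=[[[1, 0, -0.66, 0.36, 0], [1, 0, -0.64, 0.4, 0], [1, 0, -0.62, 0.43, 0], [1, 0, -0.6, 0.46, 0], [1, 0, -0.58, 0.49, 0], [1, 0, -0.55, 0.52, 0], [1, 0, 0, 0, 0], [1, 0, 0, 0, 0]]])

```text
t: 22.6
eef_pos: [546.3, -188.6, 277.3]
orientation: [[-0.194, 0.981, -0.0], [0.981, 0.194, 0.001], [0.001, -0.0, -1.0]]
contact_force: [-1.8, 3.6, 7.9]
opening: 23.0
```

Request:
send_rows(commands=[[[1, 0, -0.52, 0.55, 0], [1, 0, -0.5, 0.57, 0], [1, 0, -0.47, 0.6, 0], [1, 0, -0.44, 0.62, 0], [1, 0, -0.4, 0.64, 0], [1, 0, -0.37, 0.66, 0], [1, 0, 0, 0, 0], [1, 0, 0, 0, 0]]])

```text
t: 23.6
eef_pos: [520.9, -193.4, 243.5]
orientation: [[-0.194, 0.981, 0.003], [0.981, 0.194, 0.002], [0.001, 0.003, -1.0]]
contact_force: [-2.8, 7.2, 15.2]
opening: 23.1
```

Request:
send_rows(commands=[[[1, 0, -0.34, 0.68, 0], [1, 0, -0.3, 0.69, 0], [1, 0, -0.27, 0.71, 0], [1, 0, -0.23, 0.72, 0], [1, 0, -0.1, 0.37, 0], [1, 0, 0, 0, 0], [1, 0, 0, 0, 0]]])

```text
t: 24.48
eef_pos: [507.7, -195.9, 211.2]
orientation: [[-0.194, 0.981, -0.001], [0.981, 0.194, 0.002], [0.002, -0.0, -1.0]]
contact_force: [-5.9, 6.8, 17.2]
opening: 23.0
```

Request:
send_rows(commands=[[[1, 0, -0.1, 0.36, 0], [1, 0, 0, 0, 0], [1, 0, 0, 0, 0]]])

```text
t: 24.85
eef_pos: [506.8, -196.1, 207.7]
orientation: [[-0.194, 0.981, -0.001], [0.981, 0.194, 0.002], [0.002, -0.0, -1.0]]
contact_force: [-6.0, 7.6, 16.9]
opening: 22.9
```

Request:
send_rows(commands=[[[1, 0, -0.08, 0.3, 0], [1, 0, 0, 0, 0], [1, 0, 0, 0, 0]]])

```text
t: 25.22
eef_pos: [506.1, -196.2, 204.7]
orientation: [[-0.194, 0.981, -0.0], [0.981, 0.194, 0.002], [0.002, -0.0, -1.0]]
contact_force: [-7.1, 7.4, 18.5]
opening: 23.0
```

Request:
send_rows(commands=[[[1, 0, -0.06, 0.3, 0], [1, 0, 0, 0, 0], [1, 0, 0, 0, 0]]])

```text
t: 25.6
eef_pos: [505.7, -196.3, 202.7]
orientation: [[-0.194, 0.981, 0.0], [0.981, 0.194, 0.002], [0.002, 0.0, -1.0]]
contact_force: [-7.7, 9.5, 22.1]
opening: 23.2
```

Request:
send_rows(commands=[[[1, 0, -0.04, 0.2, 0], [1, 0, 0, 0, 0], [1, 0, 0, 0, 0]]])

```text
t: 25.98
eef_pos: [505.6, -196.4, 201.9]
orientation: [[-0.194, 0.981, 0.001], [0.981, 0.194, 0.002], [0.002, 0.001, -1.0]]
contact_force: [-9.4, 10.0, 24.8]
opening: 22.7
```

Request:
send_rows(commands=[[[1, 0, -0.03, 0.2, 0], [1, 0, 0, 0, 0], [1, 0, 0, 0, 0]]])

```text
t: 26.35
eef_pos: [505.4, -196.4, 200.9]
orientation: [[-0.194, 0.981, 0.001], [0.981, 0.194, 0.002], [0.002, 0.002, -1.0]]
contact_force: [-11.7, 10.9, 28.8]
opening: 23.2
```

```bash
python3 - <<'E'
from cell import robot
import cv2,numpy as np
i=robot.read_camera("side");t=robot.read_camera("top")
print(robot.state()["eef_pos"],robot.state()["contact_force"])
cv2.imwrite("pics/s6.png",cv2.resize(i["img"][175:275,310:430,::-1],(720,600),interpolation=cv2.INTER_CUBIC))
E
```

```text
[ 505.3906531  -196.41151852  200.83714868] [-11.34506211  11.43358888  28.87764095]
```

View pics/s6.png

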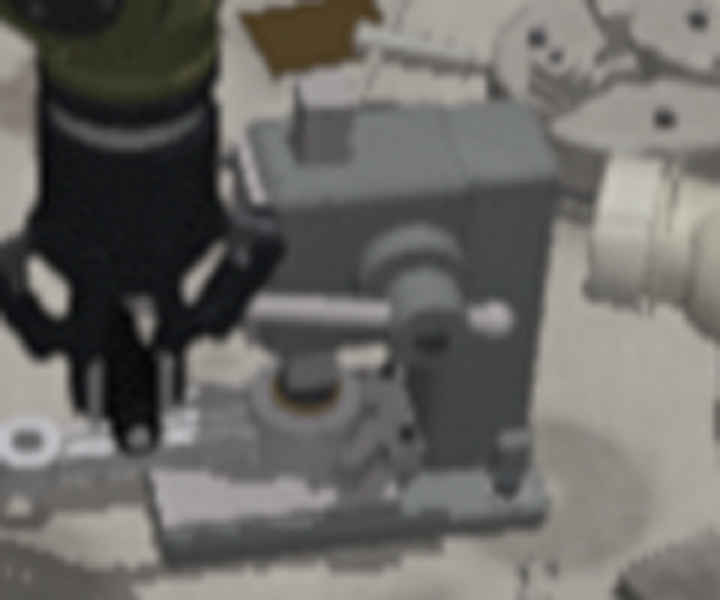

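The bush flange appears against the hub, with the ram down on it and the force rising past the pressing load. I give one last small squeeze, then ease back along the same arc.

Request:
send_rows(commands=[[[1, 0, -0.03, 0.2, 0], [1, 0, 0, 0, 0], [1, 0, 0, 0, 0], [1, 0, 0, 0, 0]]])

```text
t: 26.95
eef_pos: [505.3, -196.5, 199.8]
orientation: [[-0.194, 0.981, 0.001], [0.981, 0.194, 0.002], [0.001, 0.002, -1.0]]
contact_force: [-13.1, 12.6, 33.5]
opening: 23.1
```

```bash
python3 - <<'E'
import numpy as np
# commanded: net from start
dy=-(.74+.73+.72+.71+.7+.68+.66+.64+.62+.6+.58+.55+.52+.5+.47+.44+.4+.37+.34+.3+.27+.23+.1+.1+.08+.06+.04+.03+.03)
dz=.15+.19+.22+.26+.3+.33+.36+.4+.43+.46+.49+.52+.55+.57+.6+.62+.64+.66+.68+.69+.71+.72+.37+.36+.3+.3+.2+.2+.2
print(dy,dz)
th=np.linspace(1.18,0,36);a=np.radians(80)-th;x=(-150*np.cos(a)+150*np.cos(np.radians(80)))/10;z=15*(np.sin(np.radians(80))-np.sin(a))
X=np.r_[dy,x];Z=np.r_[dz,z]
print([[1,0,round(p,2),round(q,2),0] for p,q in zip(np.diff(X),np.diff(Z))])
E
```

```text
-12.209999999999997 12.479999999999997
[[1, 0, np.float64(0.16), np.float64(-0.93), 0], [1, 0, np.float64(0.12), np.float64(-0.49), 0], [1, 0, np.float64(0.13), np.float64(-0.49), 0], [1, 0, np.float64(0.15), np.float64(-0.48), 0], [1, 0, np.float64(0.17), np.float64(-0.48), 0], [1, 0, np.float64(0.18), np.float64(-0.47), 0], [1, 0, np.float64(0.2), np.float64(-0.47), 0], [1, 0, np.float64(0.21), np.float64(-0.46), 0], [1, 0, np.float64(0.23), np.float64(-0.45), 0], [1, 0, np.float64(0.24), np.float64(-0.44), 0], [1, 0, np.float64(0.26), np.float64(-0.43), 0], [1, 0, np.float64(0.27), np.float64(-0.43), 0], [1, 0, np.float64(0.29), np.float64(-0.42), 0], [1, 0, np.float64(0.3), np.float64(-0.41), 0], [1, 0, np.float64(0.31), np.float64(-0.4), 0], [1, 0, np.float64(0.33), np.float64(-0.39), 0], [1, 0, np.float64(0.34), np.float64(-0.37), 0], [1, 0, np.float64(0.35), np.float64(-0.36), 0], [1, 0, np.float64(0.36), np.float64(-0.35), 0], [1, 0, np.float64(0.38), np.float64(-0.34), 0], [1, 0, np.float64(0.39), np.float64(-0.32), 0], [1, 0, np.float64(0.4), np.float64(-0.31), 0], [1, 0, np.float64(0.41), np.float64(-0.3), 0], [1, 0, np.float64(0.42), np.float64(-0.28), 0], [1, 0, np.float64(0.43), np.float64(-0.27), 0], [1, 0, np.float64(0.44), np.float64(-0.26), 0], [1, 0, np.float64(0.45), np.float64(-0.24), 0], [1, 0, np.float64(0.45), np.float64(-0.23), 0], [1, 0, np.float64(0.46), np.float64(-0.21), 0], [1, 0, np.float64(0.47), np.float64(-0.19), 0], [1, 0, np.float64(0.47), np.float64(-0.18), 0], [1, 0, np.float64(0.48), np.float64(-0.16), 0], [1, 0, np.float64(0.48), np.float64(-0.15), 0], [1, 0, np.float64(0.49), np.float64(-0.13), 0], [1, 0, np.float64(0.49), np.float64(-0.11), 0], [1, 0, np.float64(0.5), np.float64(-0.1), 0]]
```

Request:
send_rows(commands=[[[1, 0, 0.05, -0.31, 0], [1, 0, 0.05, -0.31, 0], [1, 0, 0.06, -0.31, 0], [1, 0, 0.12, -0.49, 0], [1, 0, 0.13, -0.49, 0], [1, 0, 0.15, -0.48, 0], [1, 0, 0.17, -0.48, 0], [1, 0, 0.18, -0.47, 0], [1, 0, 0.2, -0.47, 0], [1, 0, 0.21, -0.46, 0], [1, 0, 0.23, -0.45, 0], [1, 0, 0.24, -0.44, 0]]])

```text
t: 28.45
eef_pos: [521.6, -193.2, 245.0]
orientation: [[-0.194, 0.981, -0.002], [0.981, 0.194, 0.002], [0.002, -0.001, -1.0]]
contact_force: [-2.1, 3.9, 7.4]
opening: 23.1
```

Request:
send_rows(commands=[[[1, 0, 0.26, -0.43, 0], [1, 0, 0.27, -0.43, 0], [1, 0, 0.29, -0.42, 0], [1, 0, 0.3, -0.41, 0], [1, 0, 0.31, -0.4, 0], [1, 0, 0.33, -0.39, 0], [1, 0, 0.34, -0.37, 0], [1, 0, 0.35, -0.36, 0], [1, 0, 0.36, -0.35, 0], [1, 0, 0.38, -0.34, 0], [1, 0, 0.39, -0.32, 0], [1, 0, 0.4, -0.31, 0]]])

```text
t: 29.95
eef_pos: [561.1, -185.9, 290.3]
orientation: [[-0.194, 0.981, -0.0], [0.981, 0.194, 0.001], [0.001, -0.0, -1.0]]
contact_force: [-0.4, 3.1, 6.0]
opening: 22.9
```

Request:
send_rows(commands=[[[1, 0, 0.41, -0.3, 0], [1, 0, 0.42, -0.28, 0], [1, 0, 0.43, -0.27, 0], [1, 0, 0.44, -0.26, 0], [1, 0, 0.45, -0.24, 0], [1, 0, 0.45, -0.23, 0], [1, 0, 0.46, -0.21, 0], [1, 0, 0.47, -0.19, 0], [1, 0, 0.47, -0.18, 0], [1, 0, 0.48, -0.16, 0], [1, 0, 0, 0, 0]]])

```text
t: 31.32
eef_pos: [605.5, -177.6, 313.4]
orientation: [[-0.194, 0.981, 0.001], [0.981, 0.194, -0.0], [-0.0, 0.001, -1.0]]
contact_force: [1.2, 0.8, 5.6]
opening: 23.0
```

Request:
send_rows(commands=[[[1, 0, 0.4, -0.13, 0], [1, 0, 0.4, -0.1, 0], [1, 0, 0.4, -0.1, 0], [1, 0, 0.3, -0.06, 0], [1, 0, 0.3, -0.06, 0], [1, 0, 0.1, 0, 0], [1, 0, 0, 0, 0], [1, 0, 0, 0, 0]]])

```text
t: 32.33
eef_pos: [623.7, -174.2, 317.9]
orientation: [[-0.194, 0.981, -0.0], [0.981, 0.194, -0.001], [-0.001, -0.0, -1.0]]
contact_force: [-1.2, 0.2, 5.7]
opening: 23.1
```

The lever is back at its starting point. I nudge it lightly into its stop, then release and lift.

Request:
send_rows(commands=[[[1, 0, 0.1, 0, 0], [1, 0, 0, 0, 0], [0.6, 0, 0, 0, 0], [0.2, 0, 0, 0, 0], [-0.2, 0, 0, 0, 0], [-0.5, 0, 0, 0, 0], [-0.6, 0, 0, 0, 0], [-0.6, 0, 0, 0, 0], [-0.6, 0, 0, 0, 0]]])

```text
t: 33.45
eef_pos: [625.1, -173.7, 317.2]
orientation: [[-0.194, 0.981, 0.0], [0.981, 0.194, -0.0], [-0.0, 0.0, -1.0]]
contact_force: [-0.8, -0.3, 0.7]
opening: 68.2
```

Request:
send_rows(commands=[[[-0.6, 0, 0, -2, 0], [-0.6, 0, 0, -4, 0], [-0.6, 0, 0, -4, 0], [-0.6, 0, -4, -2, 0], [-0.6, 0, -5, 0, 0], [-0.6, 0, -5, 0, 0], [-0.6, 0, -5, 0, 0], [-0.6, 0, -5, 0, 0], [-0.6, 0, 0, 0, 0], [-0.6, 0, 0, 0, 0]]])

```text
t: 34.7
eef_pos: [389.9, -220.3, 438.5]
orientation: [[-0.194, 0.981, 0.002], [0.981, 0.194, -0.001], [-0.002, 0.002, -1.0]]
contact_force: [0.6, -0.7, 0.3]
opening: 68.2
```

```bash
python3 - <<'E'
from cell import robot
import cv2,numpy as np
i=robot.read_camera("side");t=robot.read_camera("top")
print(robot.state()["eef_pos"],robot.state()["contact_force"],robot.state()["t"])
a=cv2.resize(t["img"][140:260,280:410,::-1],(390,360),interpolation=cv2.INTER_CUBIC)
b=cv2.resize(i["img"][180:270,310:410,::-1],(400,360),interpolation=cv2.INTER_CUBIC)
cv2.imwrite("pics/c7.png",np.hstack([a,b]))
E
```

```text
[ 390.42210794 -220.11768519  437.54685869] [ 0.67677882 -0.09495913  0.70750329] 34.8
```

View pics/c7.png

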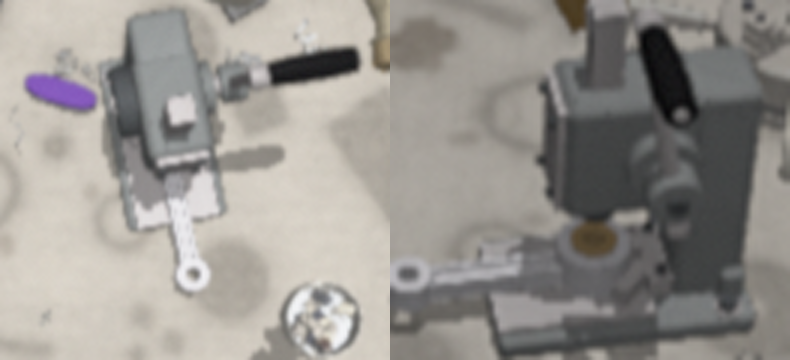

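The flange now sits flat on the hub, the lever is up, and the link is still seated with its small end at (344,231), unchanged. I'm handing in.

```bash
python3 -c "
from cell import robot
print(robot.sign_off())"
```

```text
the job is handed in; nothing more can be done
None
```

I seated the link in the press, pressed the bush home, eased the lever back up and handed in the job at about 35 s of the 72 s allowed.

- **Link:** I gripped it across the arm, set it on the bed and slid it back into the vee. It stopped against a firm reaction of about 21 N along the press axis, with almost nothing sideways. After I let go, its small end was within 3 mm of the predicted position, and it had not shifted in the last picture.
- **Bush:** I pulled the lever to about 1.19 rad, past the 1.16 rad at which the bush should be home. The upward force on the tool rose from about 17 N to 33 N at the end, as it should against a solid stop. The last side view shows the flange down on the hub face. The pictures are coarse, so I judged this from force, lever angle and that view, not from a direct measurement.
- **Lever:** I brought it back under grip at about 0.27 rad/s, to within 0.1 mm of its starting position. I nudged it lightly into its stop, then released it. The last picture shows it up.
- **Other checks:** The insert cup and nearby bench look undisturbed in the last view. I did not look at the stepped plug or liner ring again, but the arm never went near them. The only disagreement was that heights from the two fixed cameras read 3 to 9 mm low, so I used contact force for the final lowering.

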